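Seal the airtight flour tub under the dish rack

TASK

The lid lies on the flour tub but its seal is not home: all six green rim sections still stand up by a few millimetres, so go around the edge and press each one down until it is felt to stop, fully seated on the gasket. Reach in at a slant under the dish rack for the rear ones, press firmly but not so hard that the lid cracks (70 N), and leave the tub, mug, pepper mill and jar standing where they are, with the hand clear of everything at the end.

Things in the scene. Friction and masses are not known exactly. Their poses are not given: they have to be found in the camera images.
- rack: Steel wire rack fixed on the counter, over the tub's rear. Origin on the counter below the middle of its front wire; x away from the robot, y along the wires. Five level wires 8 mm thick at x = 0, 25 .. 100 mm, axes 244 mm up; leg frames at y = -300 and +300 mm; crockery on its ends.
- front_wire (a point): Middle of the rack's front wire, 244 mm above the counter; rack axes. A vertical gripper does not fit over the lid's rear sections because of the wires: lean the tool 30 to 45 degrees from vertical, its upper end back towards the robot (rack -x).
- tub: Loose heavy (about 2.2 kg) clear flour tub, 150 mm (x) by 200 mm (y). Origin: centre of its underside; x away from the robot, z up. Its centre is 52 to 60 mm in front of the front wire, its yaw within 5 degrees of the rack's. Its lid: a fixed white middle 92 by 142 mm, top at 119 mm (low boss), and round it six green rim sections over a red gasket.
- rear_left_top (a point): Middle of the top face of the green rear left rim section (left = tub +y, rear = tub +x, under the rack); 26 mm deep (tub x) by 99 mm long (tub y), 12 mm thick, at tub x, y = (+62, +51.5) mm. Moves straight up and down only. Its top is 128 mm above the tub's underside when raised, 120 mm when seated.
- rear_left (a joint): How far the rear left section is pressed down, m: 0 fully raised, 0.008 seated on its stop; 0 to 0.0045 at the start. A tight, damped push fit: it resists with 10 to 13 N all the way (2 N more at 30 mm/s), stays where it is left, and stops firmly (1 mm give) once home. The lid cracks above 70 N.
- rear_right_top (a point): Middle of the top face of the green rear right rim section (left = tub +y, rear = tub +x, under the rack); 26 mm deep (tub x) by 99 mm long (tub y), 12 mm thick, at tub x, y = (+62, -51.5) mm. Moves straight up and down only. Its top is 128 mm above the tub's underside when raised, 120 mm when seated.
- rear_right (a joint): How far the rear right section is pressed down, m: 0 fully raised, 0.008 seated on its stop; 0 to 0.0045 at the start. A tight, damped push fit: it resists with 10 to 13 N all the way (2 N more at 30 mm/s), stays where it is left, and stops firmly (1 mm give) once home. The lid cracks above 70 N.
- front_left_top (a point): Middle of the top face of the green front left rim section (left = tub +y, rear = tub +x, under the rack); 26 mm deep (tub x) by 99 mm long (tub y), 12 mm thick, at tub x, y = (-62, +51.5) mm. Moves straight up and down only. Its top is 128 mm above the tub's underside when raised, 120 mm when seated.
- front_left (a joint): How far the front left section is pressed down, m: 0 fully raised, 0.008 seated on its stop; 0 to 0.0045 at the start. A tight, damped push fit: it resists with 10 to 13 N all the way (2 N more at 30 mm/s), stays where it is left, and stops firmly (1 mm give) once home. The lid cracks above 70 N.
- front_right_top (a point): Middle of the top face of the green front right rim section (left = tub +y, rear = tub +x, under the rack); 26 mm deep (tub x) by 99 mm long (tub y), 12 mm thick, at tub x, y = (-62, -51.5) mm. Moves straight up and down only. Its top is 128 mm above the tub's underside when raised, 120 mm when seated.
- front_right (a joint): How far the front right section is pressed down, m: 0 fully raised, 0.008 seated on its stop; 0 to 0.0045 at the start. A tight, damped push fit: it resists with 10 to 13 N all the way (2 N more at 30 mm/s), stays where it is left, and stops firmly (1 mm give) once home. The lid cracks above 70 N.
- side_left_top (a point): Middle of the top face of the green side left rim section (left = tub +y, rear = tub +x, under the rack); 92 mm (tub x) by 26 mm (tub y), 12 mm thick, at tub x, y = (0, +88) mm. Moves straight up and down only. Its top is 128 mm above the tub's underside when raised, 120 mm when seated.
- side_left (a joint): How far the side left section is pressed down, m: 0 fully raised, 0.008 seated on its stop; 0 to 0.0045 at the start. A tight, damped push fit: it resists with 10 to 13 N all the way (2 N more at 30 mm/s), stays where it is left, and stops firmly (1 mm give) once home. The lid cracks above 70 N.
- side_right_top (a point): Middle of the top face of the green side right rim section (left = tub +y, rear = tub +x, under the rack); 92 mm (tub x) by 26 mm (tub y), 12 mm thick, at tub x, y = (0, -88) mm. Moves straight up and down only. Its top is 128 mm above the tub's underside when raised, 120 mm when seated.
- side_right (a joint): How far the side right section is pressed down, m: 0 fully raised, 0.008 seated on its stop; 0 to 0.0045 at the start. A tight, damped push fit: it resists with 10 to 13 N all the way (2 N more at 30 mm/s), stays where it is left, and stops firmly (1 mm give) once home. The lid cracks above 70 N.
- mug_mid (a point): Bystander: white mug, 80 mm across, 90 mm tall; point on its axis half-way up. Loose.
- mill_mid (a point): Bystander: dark wooden pepper mill, 54 mm across, 150 mm tall; point half-way up. Loose.
- jar_mid (a point): Bystander: amber glass jar, 60 mm across, 110 mm tall; point half-way up. Loose.
There are look-alikes about, which are no part of the job. There is more than one size of the tub; the one meant has the size given above.

How it is judged:
By the outcome, as a careful person would: the job done as asked, in the order asked, and still so for the second after the job is handed in, with the robot touching nothing.
It also fails if it takes over 58 s, if anything falls off the work surface, if the arm or the gripper's body presses on something with over 40 N, if the wrist force passes 120 N, or if a joint passes its speed limit or range.

ROBOT

A 6-joint arm with a two-finger parallel gripper is mounted at the origin on the work surface. World frame = base frame: x ahead of the robot, y to its left, z up, the work surface at z = 0. Lengths are in mm, angles in rad, forces in N, time in s.
With the tool pointing down it reaches from about 350 to 975 mm from the base axis. Payload 17.4 kg.
Tool frame: the origin (TCP) lies at the very end of the fingers, on their centre line; the grasp point (between the pads) lies 19 mm behind it (hold_point_z is the distance from the TCP to the grasp point, in mm); z points along the fingers, y is the line along which they close (so a half turn about z gives the same grasp; the last joint's range is limited). The gripper opens to 85 mm and grips with 20 to 120 N. Pads are 22 mm wide; open, the fingers measure 114 mm over their backs; the gripper's body (76 mm by 85 mm) begins 54 mm behind the grasp point. The pads swing forward as they close: fully open they stand 13 mm farther back than shut.
Start: joints at [-1.319, 0.116, 1.442, -0, 1.584, -0.038], TCP at [192.879, -646.862, 231.303] pointing down, gripper open.
Joint ranges: [-2.83, 2.83], [-0.83, 2.19], [0.07, 2.5], [-1.14, 4.28], [0.01, 3], [-2.97, 2.97]. Speed limits (rad/s): [1.89, 1.89, 2.22, 3.14, 3.14, 3.14].

INTERFACE

Orientations are given as a unit quaternion [w, x, y, z].
In Python, from plant import read_state, camera, calibration, hand_in, look_for, trace, hold_point_z gives the robot as it stands.
- The arm moves only by the shell command python3 -m handwheel 'ROWS' [FORCE]. ROWS is JSON, a list that holds one entry, the list of rows, each a list of 5 numbers: the closure, from -1 (fully open) to 1 (shut), then the shift along the tool's x, y, z in m, then the turn about the tool's z in rad. In form: [[[gripper, dx, dy, dz, roll], ...]]. A call has 1 to 8 rows; each row shifts and turns the commanded pose from where the row before left it, along the tool's axes as they then stand; what a row does not reach is not made up. A row lasts 1/10 s, in which the tool goes at most 50 mm and 8.59 degrees, less where a joint would pass 70% of its speed; a pose out of reach is approached as far as the arm can. A call with a gripper value outside its range is refused whole. The fingers move at their own pace and stop on an object; FORCE is the grip in N (left out, the last holds). Time passes only in rows, so rows that do not move let the fingers close. It gives the time, the measured TCP pose, the force, the opening and the grip force at its end, in the units of the state.
- read_state(): the state, without advancing time (a new reading comes with each control period).
- camera(name): name is "side" or "top"; returns the picture (384x512x3 uint8, red, green, blue); there is no depth.
- calibration(name): a dict with "K" (3x3 intrinsics, pixels), "R" (3x3) and "t" (3): a world point X has camera coordinates R X + t. Camera axes: x right, y down, z forward; pixel columns grow to the right and rows downward; lengths in mm; the calibration is good to about 2 mm. A picture is of the moment at which its call begins. calibration takes no time and is no camera call.
- hand_in(): hands the job in; it is judged then, once.
Trained networks look in the newest picture that a camera, given by its name, has taken for a name from the list of things; names that differ only in an ending like _2 or _b are one class to them, and where a whole thing is asked for, a point or a joint stands for the part that bears it (a point fixed in the world has none). Each returns a list of dicts, best first, with "p" (0 to 1); they miss things now and then, are a little off and sometimes report something else, mostly with a low value. They report only what shows in the picture. A call takes as long as a camera call. They do not tell look-alikes from the thing itself.
- look_for(camera, target): "position" ([x, y, z] in mm, in the coordinates of the camera as it stood for that picture, good to about 4 mm: the middle of the surface that is visible of it).
- trace(camera, target): "pixels" (384x512 bool, what is visible of it).
The state is a dict: "t": time; "joint_pos": joint angles; "qvel": joint speeds; "joint_efforts": joint torques, N m; "ee_pos": TCP position; "tcp_rot": TCP orientation; "wrist_force": force on the tool from outside, world axes, zero at the start; "ft_torque": the same for the moment, N m; "opening": opening from 0.0 (shut) to 1.0 (fully open); "finger_force": force on a finger pad.
Only numpy, scipy, OpenCV 4.12 (cv2) and the standard library are available. Lean on these libraries where they do the work, as an engineer would, in place of code of your own. Each camera call takes 0.05 s, during which the arm holds its last target. There are 200 camera calls.

## Working session

There is one attempt and no reset: what is moved stays moved. The work goes in short steps, Python scripts to look and compute and a shell command to move; the robot and the scene stay as the last step left them, time stands still between calls to the robot, and variables do not carry over. Pictures are saved under pics/ and viewed, at most 10 in all, crops included, and the job is handed in when it is done.

```bash
mkdir -p pics && cat > h.py <<'E'
import numpy as np, cv2
from plant import *
def world(cam,p):
    c=calibration(cam); return np.array(c["R"]).T@(np.array(p)-np.array(c["t"]))
def proj(cam,X):
    c=calibration(cam); q=np.array(c["K"])@(np.array(c["R"])@np.array(X)+np.array(c["t"])); return q[:2]/q[2]
def ray(cam,uv,z):
    c=calibration(cam);R=np.array(c["R"]);o=-R.T@np.array(c["t"]);d=R.T@np.linalg.inv(np.array(c["K"]))@np.array([uv[0],uv[1],1.]);return o+d*(z-o[2])/d[2]
E
python3 - <<'E'
from h import *
np.set_printoptions(precision=1,suppress=True)
for n in("side","top"):
    im=camera(n); cv2.imwrite(f"pics/{n}0.png",im[:,:,::-1])
    c=calibration(n); print(n,"cam at",-np.array(c["R"]).T@np.array(c["t"]))
    for k in ["tub","front_wire","rear_left_top","rear_right_top","front_left_top","front_right_top","side_left_top","side_right_top","mug_mid","mill_mid","jar_mid"]:
        print(k,[(round(d["p"],2),world(n,d["position"])) for d in look_for(n,k)[:3]])
s=read_state();print(s["t"],s["ee_pos"],s["tcp_rot"],s["wrist_force"],s["opening"],hold_point_z)
E
```

```text
side cam at [193.8 529.7 886.2]
tub [(0.69, array([372.2, 185.9,  80.5])), (0.56, array([553.8, 130.2, 118.2]))]
front_wire [(0.96, array([682.3, 282.6, 251.4]))]
rear_left_top [(0.64, array([432.8, 181.6,  83.3]))]
rear_right_top [(0.69, array([393.6, 124.2,  86.5])), (0.52, array([629.6,  60.9, 124.2]))]
front_left_top [(0.65, array([516. , 170.7, 123. ])), (0.53, array([350.6, 219.4,  84.8]))]
front_right_top [(0.7, array([321.4, 160.8,  86. ])), (0.69, array([506.8,  66.4, 128.4]))]
side_left_top [(0.63, array([575.2, 202.7, 123.6])), (0.63, array([402. , 223.6,  91.9]))]
side_right_top [(0.54, array([563.1,  28.3, 130.2])), (0.51, array([346.3, 119.8,  83.5]))]
mug_mid [(0.7, array([564.9,  29.6, 128.9])), (0.61, array([546.6, 323.9,  50.6]))]
mill_mid [(0.97, array([535.2, -78.9,  91.4])), (0.49, array([631. ,  61.7, 123.6]))]
jar_mid [(0.67, array([659.3, -83. ,  80.9]))]
top cam at [ 495.8   50.9 1026.4]
tub [(0.88, array([574.9, 103.5, 119.3])), (0.62, array([380.4, 171.6,  80.7]))]
front_wire [(0.66, array([686.6, 217.8, 254. ]))]
rear_left_top [(0.78, array([642.1, 157.1, 
[... 165 characters left out ...]
ray([515.1, 162.6, 126.6]))]
front_right_top [(0.91, array([510.5,  58.5, 125.4])), (0.73, array([321.4, 160.4,  83.3])), (0.56, array([634.6,  61.5, 124. ]))]
side_left_top [(0.65, array([584. , 195.3, 121.4])), (0.54, array([400.9, 223.5,  87.7])), (0.41, array([689.1, 215.5, 255. ]))]
side_right_top [(0.63, array([568.7,  17.4, 126.6])), (0.58, array([351.9, 119.1,  82. ])), (0.2, array([686.8, 214.8, 257.4]))]
mug_mid [(0.91, array([548.6, 334.1,  40.1]))]
mill_mid [(0.67, array([543.1, -93.9, 126.6])), (0.2, array([517.6, 164.3, 126.2]))]
jar_mid [(0.77, array([663. , -95.3, 108.7]))]
1.2 [ 192.9 -646.9  231.3] [ 0.   1.   0.1 -0. ] [-1.   0.6  0.5] 1.0009382089153578 18.700000000000003
```

```bash
python3 -m handwheel --help 2>&1 | head -20
```

```text
invalid input: not JSON, or not a number
```

View pics/top0.png

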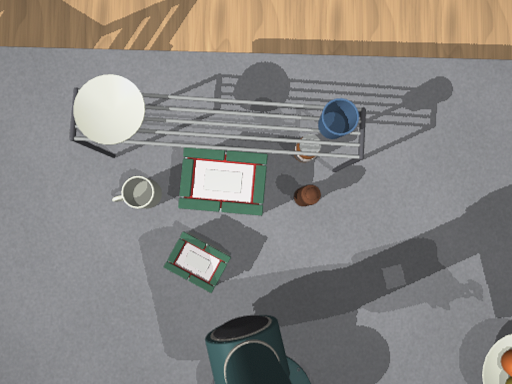

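View pics/side0.png

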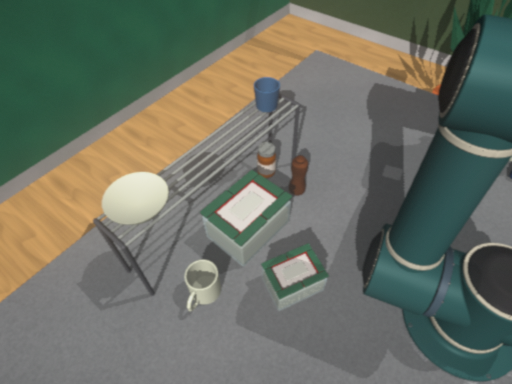

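```bash
python3 - <<'E'
from h import *
np.set_printoptions(precision=1,suppress=True)
im=cv2.imread("pics/top0.png"); hsv=cv2.cvtColor(im,cv2.COLOR_BGR2HSV)
x0,y0,x1,y1=165,125,330,230
m=((hsv[:,:,1]<40)&(hsv[:,:,2]>190)).astype(np.uint8); w=np.zeros_like(m); w[155:208,185:262]=m[155:208,185:262]
g=((hsv[:,:,0]>65)&(hsv[:,:,0]<95)&(hsv[:,:,1]>80)).astype(np.uint8); gg=np.zeros_like(g); gg[140:225,170:275]=g[140:225,170:275]
for name,mm,z in(("white",w,119),("green",gg,126)):
    pts=np.argwhere(mm)[:,::-1]; 
    W=np.array([ray("top",p,z)[:2] for p in pts]); r=cv2.minAreaRect(W.astype(np.float32)); print(name,len(pts),r, cv2.boxPoints(r).tolist())
# front wire: bright ridge of the lowest wire
px=[]
for u in list(range(150,180,3))+list(range(272,300,3))+list(range(325,355,3)):
    v0=138+(u-75)*19/285; col=cv2.cvtColor(im,cv2.COLOR_BGR2GRAY)[int(v0)-4:int(v0)+6,u].astype(float); px.append((u,int(v0)-4+col.argmax()))
P=np.array([ray("top",p,244)[:2] for p in px]); vx,vy,a,b=cv2.fitLine(P.astype(np.float32),cv2.DIST_HUBER,0,.01,.01).ravel()
print("wire",vx,vy,a,b,"res",((P-[a,b])@[-vy,vx]).round(1))
for k in("mug","mill","jar"):pass
c=im[y0:y1,x0:x1]; cv2.imwrite("pics/crop0.png",cv2.resize(c,None,fx=4.8,fy=4.8,interpolation=cv2.INTER_CUBIC))
E
```

```text
white 2143 ((574.2820434570312, 108.98757934570312), (138.7137908935547, 90.16368865966797), 86.06451416015625) [[524.5463256835938, 42.888336181640625], [614.4973754882812, 36.70011901855469], [624.0177612304688, 175.08682250976562], [534.0667114257812, 181.27503967285156]]Traceback (most recent call last):
  File "<stdin>", line 9, in <module>
  File "h.py", line 8, in ray
    c=calibration(cam);R=np.array(c["R"]);o=-R.T@np.array(c["t"]);d=R.T@np.linalg.inv(np.array(c["K"]))@np.array([uv[0],uv[1],1.]);return o+d*(z-o[2])/d[2]
ValueError: time passes only in moves, steps and waits
```

```bash
sed -i 's/^from plant import \*/from plant import *\nimport plant,functools\ncalibration=functools.lru_cache(None)(plant.calibration)/' h.py && python3 - <<'E'
from h import *
np.set_printoptions(precision=1,suppress=True)
im=cv2.imread("pics/top0.png"); hsv=cv2.cvtColor(im,cv2.COLOR_BGR2HSV)
x0,y0,x1,y1=165,125,330,230
g=((hsv[:,:,0]>65)&(hsv[:,:,0]<95)&(hsv[:,:,1]>80)).astype(np.uint8); gg=np.zeros_like(g); gg[140:225,170:275]=g[140:225,170:275]
pts=np.argwhere(gg)[:,::-1]
W=np.array([ray("top",p,126)[:2] for p in pts]); r=cv2.minAreaRect(W.astype(np.float32)); print(len(pts),r, cv2.boxPoints(r).tolist())
px=[]
for u in list(range(150,180,3))+list(range(272,300,3))+list(range(325,355,3)):
    v0=138+(u-75)*19/285; col=cv2.cvtColor(im,cv2.COLOR_BGR2GRAY)[int(v0)-4:int(v0)+6,u].astype(float); px.append((u,int(v0)-4+col.argmax()))
P=np.array([ray("top",p,244)[:2] for p in px]); vx,vy,a,b=cv2.fitLine(P.astype(np.float32),cv2.DIST_HUBER,0,.01,.01).ravel()
print("wire",vx,vy,a,b,"res",((P-[a,b])@[-vy,vx]).round(1))
c=im[y0:y1,x0:x1]; cv2.imwrite("pics/crop0.png",cv2.resize(c,None,fx=4.8,fy=4.8,interpolation=cv2.INTER_CUBIC))
E
```

```text
2233 ((574.61669921875, 108.73578643798828), (199.23680114746094, 146.31051635742188), 85.924072265625) [[494.5657653808594, 14.569107055664062], [640.5062255859375, 4.169586181640625], [654.6676025390625, 202.9024658203125], [508.7271728515625, 213.30198669433594]]
wire 0.045217305 0.9989772 628.1986 17.632446 res [-0.  -0.4 -0.8  0.8  0.4  0.  -0.4 -0.8  0.8  0.4 -0.1 -0.5  1.1  0.7
  0.3 -0.1 -0.5 -0.9  0.8  0.3 -1.2  0.5  0.1 -0.3 -0.7  1.   0.5  0.1
 -0.3 -0.7]
```

View pics/crop0.png

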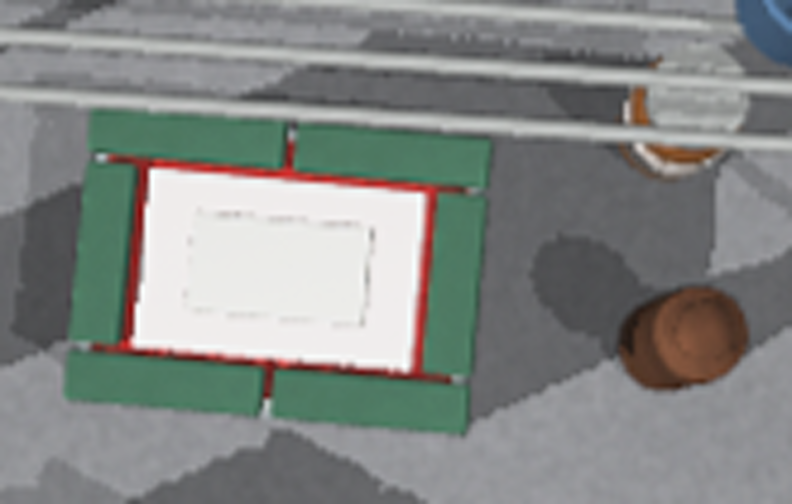

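The top picture shows two green-rimmed tubs, at (223,181) and (197,261). The first measures about 200 x 147 mm and sits half under the rack's front wire, so it is the one meant; the other is the small look-alike. The crop confirms this, with the six sections, white middle and red gasket all visible. The mill is at (308,195) and the jar at (307,148).

```bash
cat >> h.py <<'E'
from scipy.spatial.transform import Rotation as Ro
C=np.array([574.4,108.9]); YAW=np.radians(-4.0); WY=np.radians(-2.6)
def tubpt(x,y): return C+np.array([[np.cos(YAW),-np.sin(YAW)],[np.sin(YAW),np.cos(YAW)]])@[x,y]
def delta(x,y,z):
    s=read_state(); q=s["tcp_rot"]; R=Ro.from_quat([q[1],q[2],q[3],q[0]]).as_matrix()
    return (R.T@(np.array([*tubpt(x,y),z])-s["ee_pos"])).round(1)
def st():
    s=read_state(); q=s["tcp_rot"]; R=Ro.from_quat([q[1],q[2],q[3],q[0]]).as_matrix()
    print("t",round(s["t"],2),"p",np.round(s["ee_pos"],1),"F",np.round(s["wrist_force"],1),"open",round(s["opening"],3),"axes",R.round(3).tolist(),"q",np.round(s["joint_pos"],2))
E
python3 - <<'E'
from h import *
st(); print("front_left",delta(-62,50,231),tubpt(-62,50))
# roll needed so tool y -> rack +x / -x
s=read_state();q=s["tcp_rot"];R=Ro.from_quat([q[1],q[2],q[3],q[0]]).as_matrix()
for sg in(1,-1):
    v=R.T@np.array([sg*np.cos(WY),sg*np.sin(WY),0]); print("roll",sg,np.arctan2(-v[0],v[1]))
E
python3 -m handwheel '[[[1,0,0,0,0]]]'
```

```text
t 1.2 p [ 192.9 -646.9  231.3] F [-1.   0.6  0.5] open 1.001 axes [[0.958, 0.286, -0.0], [0.286, -0.958, -0.0], [-0.0, 0.0, -1.0]] q [-1.32  0.12  1.44 -0.    1.58 -0.04]
front_left [ 5.411e+02 -6.839e+02  3.000e-01] [516.03885257 163.10310389]
roll 1 -1.2356359397848131
roll -1 1.9059567138049802
t: 1.3
ee_pos: [192.9, -646.9, 231.3]
tcp_rot: [0.0, 0.99, 0.144, 0.0]
wrist_force: [0.1, -0.1, 0.5]
opening: 0.86
finger_force: 0.0
```

```bash
python3 -m handwheel '[[[1,0.0225,-0.0285,0,0],[1,0.0225,-0.0285,0,0],[1,0.0225,-0.0285,0,0],[1,0.0225,-0.0285,0,0],[1,0.0225,-0.0285,0,0],[1,0.0225,-0.0285,0,0],[1,0.0225,-0.0285,0,0],[1,0.0225,-0.0285,0,0]]]' >/dev/null && python3 -m handwheel '[[[1,0.0225,-0.0285,0,0],[1,0.0225,-0.0285,0,0],[1,0.0225,-0.0285,0,0],[1,0.0225,-0.0285,0,0],[1,0.0225,-0.0285,0,0],[1,0.0225,-0.0285,0,0],[1,0.0225,-0.0285,0,0],[1,0.0225,-0.0285,0,0]]]' && python3 -m handwheel '[[[1,0.0225,-0.0285,0,0],[1,0.0225,-0.0285,0,0],[1,0.0225,-0.0285,0,0],[1,0.0225,-0.0285,0,0],[1,0.0225,-0.0285,0,0],[1,0.0225,-0.0285,0,0],[1,0.0225,-0.0285,0,0],[1,0.0225,-0.0285,0,0]]]' && python3 -m handwheel '[[[1,0,0,0,-0.1374],[1,0,0,0,-0.1374],[1,0,0,0,-0.1374],[1,0,0,0,-0.1374],[1,0,0,0,-0.1374],[1,0,0,0,-0.1374],[1,0,0,0,-0.1374],[1,0,0,0,-0.1374]]]'>/dev/null && python3 -m handwheel '[[[1,0,0,0,-0.1365],[1,0,0,0,0]]]'
python3 - <<'E'
from h import *
st()
for n,p in dict(FL=(-62,50),SL=(-8,88),FR=(-62,-50),SR=(-8,-88)).items(): print(n,delta(*p,140))
cv2.imwrite("pics/top1.png",camera("top")[:,:,::-1])
E
```

```text
t: 2.9
ee_pos: [407.8, -105.5, 231.6]
tcp_rot: [0.0, 0.99, 0.144, 0.0]
wrist_force: [-0.3, -0.5, 0.1]
opening: -0.002
finger_force: 0.0
t: 3.7
ee_pos: [515.2, 164.5, 231.4]
tcp_rot: [-0.0, 0.99, 0.145, 0.0]
wrist_force: [0.2, -0.5, -1.1]
opening: -0.0
finger_force: 0.0
t: 4.7
ee_pos: [514.9, 162.9, 231.4]
tcp_rot: [0.0, 0.722, 0.692, 0.0]
wrist_force: [-0.3, 0.5, 0.7]
opening: 0.001
finger_force: 0.0
t 4.7 p [514.9 162.9 231.4] F [-0.3  0.5  0.7] open 0.001 axes [[0.043, 0.999, 0.0], [0.999, -0.043, 0.0], [0.0, 0.0, -1.0]] q [ 0.26 -0.18  1.73 -0.    1.59  0.3 ]
FL [ 0.2  1.1 91.4]
SL [36.8 56.1 91.4]
FR [-99.7  -1.6  91.4]
SR [-139.2   51.4   91.4]
```

View pics/top1.png

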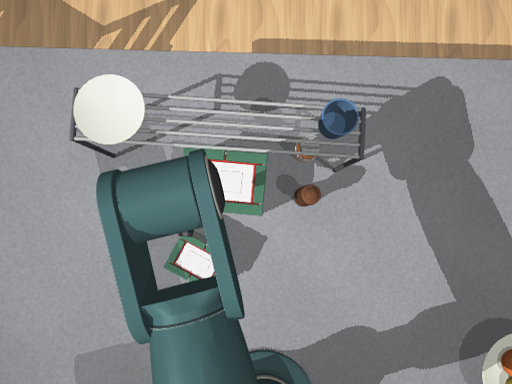

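```bash
python3 -m handwheel '[[[1,0,0.001,0.04,0],[1,0,0,0.04,0],[1,0,0,0.020,0],[1,0,0,0.002,0],[1,0,0,0.002,0],[1,0,0,0.002,0],[1,0,0,0.002,0],[1,0,0,0.001,0]]]' && python3 -m handwheel '[[[1,0,0,0.001,0],[1,0,0,0.001,0]]]'
python3 - <<'E'
from h import *
st()
cv2.imwrite("pics/side1.png",camera("side")[:,:,::-1])
E
```

```text
t: 5.55
ee_pos: [516.5, 163.0, 123.7]
tcp_rot: [0.0, 0.723, 0.691, 0.001]
wrist_force: [-3.0, -1.0, 10.8]
opening: 0.003
finger_force: 5.5
t: 5.75
ee_pos: [516.4, 163.0, 122.1]
tcp_rot: [0.001, 0.723, 0.691, 0.001]
wrist_force: [-3.3, -1.6, 11.3]
opening: -0.003
finger_force: 5.7
t 5.75 p [516.4 163.  122.1] F [-3.3 -1.6 11.3] open -0.003 axes [[0.046, 0.999, 0.002], [0.999, -0.046, 0.001], [0.001, 0.002, -1.0]] q [ 0.26 -0.13  1.86 -0.    1.4   0.3 ]
```

View pics/side1.png

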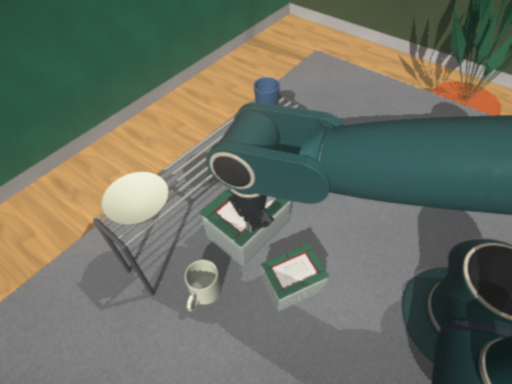

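```bash
python3 -m handwheel '[[[1,0,0,0.001,0],[1,0,0,0.001,0]]]' && python3 -m handwheel '[[[1,0,0,0.001,0]]]'&& python3 -m handwheel '[[[1,0,0,0.001,0]]]'
```

```text
t: 6.0
ee_pos: [516.5, 163.0, 120.2]
tcp_rot: [0.001, 0.723, 0.691, 0.001]
wrist_force: [-4.2, -1.4, 10.7]
opening: 0.002
finger_force: 5.7
t: 6.1
ee_pos: [516.6, 163.0, 119.8]
tcp_rot: [0.001, 0.723, 0.691, 0.001]
wrist_force: [-10.7, -1.9, 25.6]
opening: -0.001
finger_force: 12.7
t: 6.2
ee_pos: [516.6, 163.1, 119.7]
tcp_rot: [0.001, 0.723, 0.691, 0.001]
wrist_force: [-15.2, -4.2, 34.9]
opening: 0.001
finger_force: 17.4
```

```bash
python3 -m handwheel '[[[1,0,0,-0.019,0],[1,0.0184,0.0275,0,0],[1,0.0184,0.0275,0,0],[1,0,0,0.007,0],[1,0,0,0.003,0],[1,0,0,0.003,0],[1,0,0,0.002,0],[1,0,0,0.001,0]]]' && python3 -m handwheel '[[[1,0,0,0.001,0],[1,0,0,0.001,0]]]' && python3 -m handwheel '[[[1,0,0,0.001,0]]]' && python3 -c "
from h import *
st();print(delta(-8,88,119))"
```

```text
t: 7.0
ee_pos: [572.3, 197.1, 120.8]
tcp_rot: [0.0, 0.723, 0.691, 0.001]
wrist_force: [-2.6, 1.6, 11.0]
opening: 0.003
finger_force: 5.1
t: 7.2
ee_pos: [572.4, 197.2, 119.8]
tcp_rot: [0.0, 0.723, 0.691, 0.001]
wrist_force: [-8.6, 1.1, 24.7]
opening: 0.0
finger_force: 12.1
t: 7.3
ee_pos: [572.5, 197.2, 119.7]
tcp_rot: [0.001, 0.723, 0.691, 0.002]
wrist_force: [-12.1, -1.9, 32.3]
opening: -0.004
finger_force: 16.2
t 7.3 p [572.5 197.2 119.7] F [-12.1  -1.9  32.3] open -0.004 axes [[0.046, 0.999, 0.003], [0.999, -0.046, 0.001], [0.001, 0.003, -1.0]] q [0.29 0.02 1.73 0.   1.39 0.33]
[0.1 0.  0.7]
```

```bash
python3 -m handwheel '[[[1,0,0,-0.019,0],[1,-0.0455,-0.0192,0,0],[1,-0.0455,-0.0192,0,0],[1,-0.0455,-0.0192,0,0],[1,0,0,0.007,0],[1,0,0,0.003,0],[1,0,0,0.003,0],[1,0,0,0.002,0]]]' && python3 -m handwheel '[[[1,0,0,0.001,0],[1,0,0,0.001,0],[1,0,0,0.001,0]]]' && python3 -m handwheel '[[[1,0,0,0.001,0]]]' && python3 -m handwheel '[[[1,0,0,-0.019,0],[1,-0.0198,0.0267,0,0],[1,-0.0198,0.0267,0,0],[1,0,0,0.007,0],[1,0,0,0.003,0],[1,0,0,0.003,0],[1,0,0,0.002,0],[1,0,0,0.001,0]]]' && python3 -m handwheel '[[[1,0,0,0.001,0],[1,0,0,0.001,0]]]' && python3 -m handwheel '[[[1,0,0,0.001,0]]]' && python3 -c "
from h import *
st();print(delta(-8,-88,119))"
```

```text
t: 8.1
ee_pos: [508.8, 63.2, 121.4]
tcp_rot: [0.001, 0.723, 0.691, -0.0]
wrist_force: [-6.2, -7.5, 13.9]
opening: -0.001
finger_force: 7.0
t: 8.4
ee_pos: [509.1, 63.3, 119.8]
tcp_rot: [0.001, 0.723, 0.691, -0.0]
wrist_force: [-16.8, -11.2, 36.0]
opening: 0.002
finger_force: 17.7
t: 8.5
ee_pos: [509.1, 63.3, 119.7]
tcp_rot: [0.001, 0.723, 0.691, -0.0]
wrist_force: [-22.2, -11.4, 45.0]
opening: 0.003
finger_force: 22.4
t: 9.3
ee_pos: [561.0, 21.5, 120.8]
tcp_rot: [0.002, 0.723, 0.691, 0.001]
wrist_force: [3.7, -10.1, 12.1]
opening: 0.002
finger_force: 6.1
t: 9.5
ee_pos: [561.1, 21.5, 119.8]
tcp_rot: [0.002, 0.723, 0.691, 0.001]
wrist_force: [-4.1, -9.0, 27.5]
opening: -0.003
finger_force: 13.9
t: 9.6
ee_pos: [561.2, 21.5, 119.7]
tcp_rot: [0.002, 0.723, 0.691, 0.001]
wrist_force: [-7.8, -9.0, 35.9]
opening: 0.002
finger_force: 18.2
t 9.6 p [561.2  21.5 119.7] F [-7.8 -9.  35.9] open 0.002 axes [[0.045, 0.999, 0.005], [0.999, -0.045, -0.002], [-0.002, 0.005, -1.0]] q [-0.01 -0.08  1.82 -0.    1.39  0.04]
[ 0.1 -0.9  0.7]
```

```bash
python3 -m handwheel '[[[-1,0,0,-0.02,0],[-1,0,-0.015,-0.04,0],[-1,0,-0.02,-0.045,0],[-1,0.0285,-0.02,0,0],[-1,0.0,0,0,0]]]' && python3 - <<'E'
from h import *
st()
for z in range(200,480,40): print(z,"top",proj("top",[515,163,z+109]).round(),"side",proj("side",[516,163,z]).round(), proj("side",[516,223,z]).round(), proj("side",[516,103,z]).round())
cv2.imwrite("pics/side2.png",cv2.resize(camera("side")[60:300,150:400,::-1],None,fx=2.4,fy=2.4))
E
```

```text
t: 10.1
ee_pos: [505.0, 55.1, 222.8]
tcp_rot: [0.0, 0.722, 0.692, 0.001]
wrist_force: [0.5, 0.2, -0.5]
opening: 0.845
finger_force: 0.0
t 10.1 p [505.   55.1 222.8] F [ 0.5  0.2 -0.5] open 0.845 axes [[0.043, 0.999, 0.002], [0.999, -0.043, 0.001], [0.001, 0.002, -1.0]] q [ 0.06 -0.25  1.81  0.    1.59  0.1 ]
200 top [187. 203.] side [250. 211.] [234. 228.] [266. 195.]
240 top [184. 202.] side [250. 201.] [233. 218.] [266. 184.]
280 top [180. 201.] side [249. 190.] [231. 207.] [266. 173.]
320 top [175. 200.] side [249. 178.] [230. 196.] [266. 161.]
360 top [170. 199.] side [248. 165.] [228. 183.] [266. 148.]
400 top [164. 198.] side [247. 150.] [227. 169.] [266. 133.]
440 top [157. 197.] side [246. 135.] [225. 154.] [266. 118.]
```

View pics/side2.png

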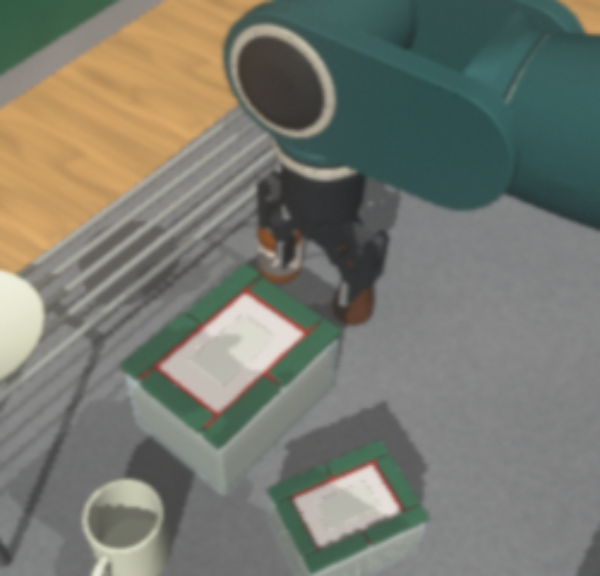

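```bash
python3 - <<'E'
from h import *
im=cv2.imread("pics/side2.png")
for off,col in((-57,(0,0,255)),(0,(0,255,255)),(57,(255,0,255)),(42,(255,255,0))):
    for b in (13,73,107,133,150,180):
        u=proj("side",[505+off,55-off*.043,222.8+b]); p=tuple(int(i) for i in((u-[150,60])*2.4)); cv2.circle(im,p,3,col,-1); 
        if off==57: cv2.putText(im,str(b),(p[0]-40,p[1]),0,.45,col,1)
cv2.imwrite("pics/side2b.png",cv2.resize(im[100:350,180:450],None,fx=2.2,fy=2.2))
E
```

```text
(no output)
```

View pics/side2b.png

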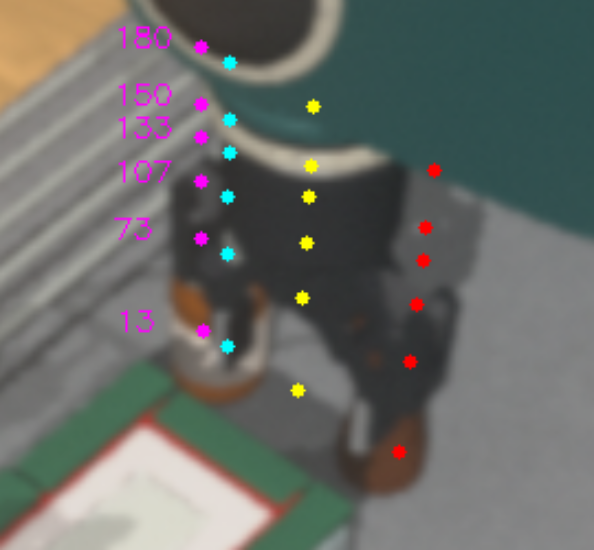

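```bash
python3 - <<'E'
from h import *
st(); print(delta(-25,-51.5,118),delta(5,-51.5,118),delta(3,51.5,118))
E
```

```text
t 10.15 p [505.6  54.2 221.7] F [-0.3 -0.6 -0.6] open 0.921 axes [[0.043, 0.999, 0.001], [0.999, -0.043, 0.0], [0.0, 0.001, -1.0]] q [ 0.06 -0.25  1.81  0.    1.59  0.1 ]
[  6.7  39.9 103.8] [  5.9  69.9 103.8] [109.   70.7 103.9]
```

```bash
python3 -m handwheel '[[[-1,0.006,0.02,0.01,0],[-1,0,0.02,0.04,0],[-1,0,0,0.035,0],[-1,0,0,0.019,0],[-1,0,0.004,0,0],[-1,0,0,0,0]]]' && python3 - <<'E'
from h import *
st(); print(delta(5,-51.5,118)); a=camera("side")[60:300,150:400,::-1]
cv2.imwrite("pics/side3.png",cv2.resize(a,None,fx=2.4,fy=2.4))
E
```

```text
t: 10.75
ee_pos: [551.2, 56.5, 117.5]
tcp_rot: [-0.0, 0.723, 0.691, -0.0]
wrist_force: [-0.2, 0.7, -0.1]
opening: 1.0
finger_force: 0.0
t 10.75 p [551.2  56.5 117.5] F [-0.2  0.7 -0.1] open 1.0 axes [[0.045, 0.999, -0.001], [0.999, -0.045, -0.0], [-0.0, -0.001, -1.0]] q [ 0.06 -0.09  1.84 -0.    1.4   0.1 ]
[ 1.8 24.5 -0.6]
```

View pics/side3.png

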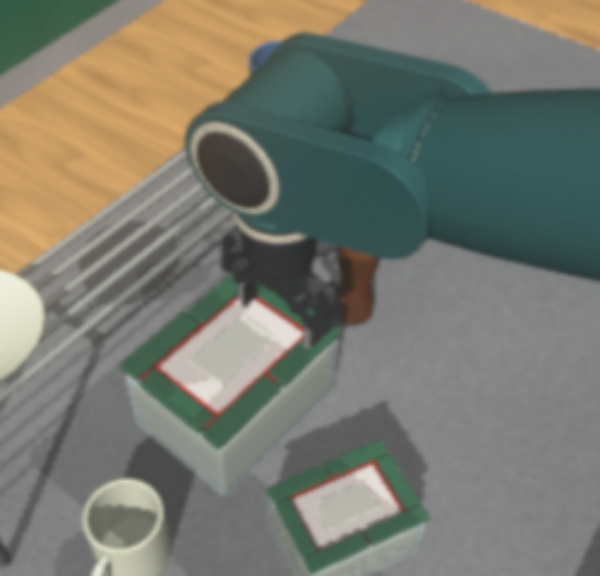

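The open fingers straddle the lid, with tips at about (250,295) and (312,335). The knuckles sit below wire height and the mill is clear, so I'll ease in toward the wire.

```bash
python3 -m handwheel '[[[-1,0.001,0.006,0,0],[-1,0,0.006,0,0]]]' && python3 -m handwheel '[[[-1,0,0.004,0,0],[-1,0,0.002,0,0]]]' && python3 -m handwheel '[[[-1,0,0.003,0,0],[-1,0,0.002,0,0]]]'; python3 -c "
from h import *
st();print(delta(5,-51.5,118))"
```

```text
t: 11.0
ee_pos: [563.8, 57.0, 118.6]
tcp_rot: [0.001, 0.723, 0.691, 0.001]
wrist_force: [0.1, 0.6, -0.1]
opening: 0.995
finger_force: 0.0
t: 11.2
ee_pos: [569.5, 56.5, 117.6]
tcp_rot: [0.0, 0.723, 0.691, 0.0]
wrist_force: [0.6, -0.0, 0.1]
opening: 1.003
finger_force: 0.0
t: 11.4
ee_pos: [574.2, 56.3, 117.3]
tcp_rot: [-0.0, 0.723, 0.691, -0.0]
wrist_force: [-0.8, -0.2, 0.2]
opening: 1.003
finger_force: 0.0
t 11.4 p [574.2  56.3 117.3] F [-0.8 -0.2  0.2] open 1.003 axes [[0.045, 0.999, -0.0], [0.999, -0.045, -0.0], [-0.0, -0.0, -1.0]] q [ 0.05 -0.04  1.79 -0.    1.39  0.1 ]
[ 0.9  1.6 -0.7]
```

Clear of the wire with no contact, so press down now.

```bash
python3 -m handwheel '[[[-1,0,0.001,0.002,0],[-1,0,0,0.002,0]]]' && python3 -m handwheel '[[[-1,0,0,0.002,0],[-1,0,0,0.001,0]]]' && python3 -m handwheel '[[[-1,0,0,0.001,0],[-1,0,0,0.001,0]]]'&& python3 -m handwheel '[[[-1,0,0,0.001,0]]]'
```

```text
t: 11.6
ee_pos: [575.0, 56.3, 113.1]
tcp_rot: [-0.0, 0.723, 0.691, -0.0]
wrist_force: [0.7, 0.0, 0.5]
opening: 0.998
finger_force: 0.0
t: 11.8
ee_pos: [575.0, 56.3, 110.6]
tcp_rot: [0.0, 0.723, 0.691, 0.0]
wrist_force: [-4.1, -0.8, 10.9]
opening: 0.998
finger_force: 5.0
t: 12.0
ee_pos: [575.0, 56.3, 109.3]
tcp_rot: [0.0, 0.723, 0.691, 0.0]
wrist_force: [-6.1, 0.2, 10.4]
opening: 1.003
finger_force: 5.2
t: 12.1
ee_pos: [575.0, 56.3, 108.3]
tcp_rot: [0.0, 0.723, 0.691, 0.0]
wrist_force: [-7.0, -1.4, 9.9]
opening: 1.0
finger_force: 5.2
```

```bash
python3 -m handwheel '[[[-1,0,0,0.001,0],[-1,0,0,0.001,0]]]' && python3 -m handwheel '[[[-1,0,0,0.001,0]]]' && python3 -m handwheel '[[[-1,0,0,0.001,0]]]' && python3 -c "
from h import *
st();s=read_state();print(s['ft_torque'],s['joint_efforts'])"
```

```text
t: 12.3
ee_pos: [575.1, 56.3, 106.4]
tcp_rot: [0.0, 0.723, 0.691, 0.0]
wrist_force: [-8.5, 0.2, 18.7]
opening: 0.999
finger_force: 9.7
t: 12.4
ee_pos: [575.2, 56.3, 106.3]
tcp_rot: [0.001, 0.723, 0.691, 0.001]
wrist_force: [-14.5, -0.9, 24.8]
opening: 1.005
finger_force: 12.8
t: 12.5
ee_pos: [575.4, 56.3, 106.1]
tcp_rot: [0.001, 0.723, 0.691, 0.001]
wrist_force: [-17.2, -1.9, 32.6]
opening: 0.999
finger_force: 16.3
t 12.5 p [575.4  56.3 106.1] F [-17.2  -1.9  32.6] open 0.999 axes [[0.045, 0.999, 0.002], [0.999, -0.045, 0.0], [0.0, 0.002, -1.0]] q [ 0.05 -0.03  1.8  -0.    1.37  0.1 ]
[-0.25650232  1.2640858  -0.12705012] [ -0.15072831 -37.53324866 -48.0811429    0.22739477  -3.3423961
  -0.10342052]
```

```bash
python3 -m handwheel '[[[-1,0,0,0.001,0]]]' && python3 -m handwheel '[[[-1,0,0,-0.008,0],[-1,0,0,-0.007,0],[-1,0,-0.02,0,0],[-1,0.045,0,0,0],[-1,0.045,0,0,0],[-1,0.013,0,0,0],[-1,0,0.005,0,0],[-1,0,0,0,0]]]' ; python3 -c "
from h import *
st();print(delta(3,51.5,118))"
```

```text
t: 12.6
ee_pos: [575.7, 56.3, 105.9]
tcp_rot: [0.001, 0.723, 0.691, 0.001]
wrist_force: [-19.9, -1.6, 38.6]
opening: 0.997
finger_force: 19.6
t: 13.4
ee_pos: [565.0, 159.4, 117.1]
tcp_rot: [0.0, 0.723, 0.691, -0.0]
wrist_force: [-0.7, -0.3, -0.2]
opening: 1.003
finger_force: 0.0
t 13.4 p [565.  159.4 117.1] F [-0.7 -0.3 -0.2] open 1.003 axes [[0.045, 0.999, -0.0], [0.999, -0.045, -0.0], [-0.0, -0.0, -1.0]] q [ 0.23 -0.02  1.77 -0.    1.39  0.28]
[ 1.3 16.  -0.9]
```

```bash
python3 -m handwheel '[[[-1,0.001,0.005,0,0],[-1,0,0.005,0,0]]]' && python3 -m handwheel '[[[-1,0,0.004,0,0],[-1,0,0.002,0,0]]]' && python3 -m handwheel '[[[-1,0,0,0.003,0],[-1,0,0,0.003,0],[-1,0,0,0.002,0]]]' && python3 -m handwheel '[[[-1,0,0,0.001,0],[-1,0,0,0.001,0]]]'; python3 -c "
from h import *
st();print(delta(3,51.5,118))"
```

```text
t: 13.6
ee_pos: [575.1, 159.5, 117.3]
tcp_rot: [0.0, 0.723, 0.691, -0.0]
wrist_force: [0.1, -0.5, 0.1]
opening: 1.006
finger_force: 0.0
t: 13.8
ee_pos: [581.2, 159.6, 117.3]
tcp_rot: [-0.0, 0.723, 0.691, -0.0]
wrist_force: [-0.5, -0.2, 0.0]
opening: 1.002
finger_force: 0.0
t: 14.1
ee_pos: [581.1, 160.1, 110.4]
tcp_rot: [0.001, 0.723, 0.691, 0.001]
wrist_force: [-4.1, -2.8, 14.0]
opening: 0.999
finger_force: 6.9
t: 14.3
ee_pos: [581.1, 160.0, 108.7]
tcp_rot: [0.001, 0.723, 0.691, 0.001]
wrist_force: [-5.6, -3.0, 14.4]
opening: 0.998
finger_force: 6.7
t 14.3 p [581.1 160.  108.7] F [-5.6 -3.  14.4] open 0.998 axes [[0.045, 0.999, 0.002], [0.999, -0.045, -0.0], [0.0, 0.002, -1.0]] q [ 0.23  0.02  1.75 -0.    1.38  0.27]
[ 0.  -0.1 -9.3]
```

```bash
python3 -m handwheel '[[[-1,0,0,0.001,0],[-1,0,0,0.001,0]]]' && python3 -m handwheel '[[[-1,0,0,0.001,0]]]' && python3 -m handwheel '[[[-1,0,0,0.001,0]]]'&& python3 -m handwheel '[[[-1,0,0,0.001,0]]]'
```

```text
t: 14.5
ee_pos: [581.1, 160.0, 106.8]
tcp_rot: [0.001, 0.723, 0.691, 0.001]
wrist_force: [-4.1, -2.6, 13.4]
opening: 1.0
finger_force: 6.7
t: 14.6
ee_pos: [581.3, 160.1, 106.2]
tcp_rot: [0.001, 0.723, 0.691, 0.001]
wrist_force: [-8.3, -3.7, 23.4]
opening: 0.998
finger_force: 11.6
t: 14.7
ee_pos: [581.4, 160.1, 106.0]
tcp_rot: [0.001, 0.723, 0.691, 0.001]
wrist_force: [-13.6, -5.3, 29.1]
opening: 1.0
finger_force: 14.9
t: 14.8
ee_pos: [581.6, 160.1, 105.8]
tcp_rot: [0.001, 0.723, 0.691, 0.002]
wrist_force: [-17.1, -5.2, 36.2]
opening: 0.998
finger_force: 18.4
```

```bash
python3 -m handwheel '[[[-1,0,0,0.001,0]]]' && python3 -c "
from h import *
s=read_state();print(s['ft_torque'],s['wrist_force'])" && python3 -m handwheel '[[[-1,0,0,-0.008,0],[-1,0,0,-0.007,0],[-1,0,-0.02,0,0],[-1,0,-0.02,0,0],[-1,0,-0.03,-0.04,0],[-1,0,-0.03,-0.04,0],[-1,0,-0.05,-0.02,0],[-1,0,-0.05,0,0]]]' && python3 -m handwheel '[[[-1,0,-0.02,-0.045,0],[-1,-0.05,0,0,0],[-1,-0.05,0,0,0],[-1,-0.05,0,0,0],[-1,-0.05,0,0,0],[-1,-0.05,0,0,0],[-1,-0.05,0,0,0],[-1,-0.05,0,0,0]]]' && python3 - <<'E'
from h import *
np.set_printoptions(precision=1,suppress=True)
st()
ims={n:camera(n)[:,:,::-1] for n in("top","side")}
im=np.ascontiguousarray(ims["top"]); hsv=cv2.cvtColor(im,cv2.COLOR_BGR2HSV)
m=((hsv[:,:,1]<40)&(hsv[:,:,2]>190)).astype(np.uint8); w=np.zeros_like(m); w[155:208,185:262]=m[155:208,185:262]
print(cv2.minAreaRect(np.array([ray("top",p,119)[:2] for p in np.argwhere(w)[:,::-1]],np.float32)))
a=cv2.resize(im[120:240,100:340],None,fx=3.2,fy=3.2,interpolation=cv2.INTER_CUBIC); b=cv2.resize(ims["side"][140:320,180:330],None,fx=1.28,fy=1.28)
c=np.zeros((600,800,3),np.uint8); c[:384,:768]=a; c[384:600,:192]=cv2.resize(b,None,fx=1,fy=1)[:216,:192]
cv2.imwrite("pics/end.png",c)
E
```

```text
t: 14.9
ee_pos: [581.8, 160.2, 105.6]
tcp_rot: [0.002, 0.723, 0.691, 0.002]
wrist_force: [-19.8, -5.9, 42.7]
opening: 0.998
finger_force: 21.6
[-1.12539791  1.02057759 -0.33408533] [-19.81199535  -5.88402251  42.7404914 ]
t: 15.7
ee_pos: [383.7, 169.1, 217.4]
tcp_rot: [0.001, 0.723, 0.691, 0.002]
wrist_force: [-0.3, 0.5, 0.4]
opening: 0.997
finger_force: 0.0
t: 16.5
ee_pos: [348.5, -174.9, 259.9]
tcp_rot: [0.0, 0.723, 0.691, 0.0]
wrist_force: [1.3, 0.8, 0.9]
opening: 0.996
finger_force: 0.0
t 16.5 p [ 348.5 -174.9  259.9] F [1.3 0.8 0.9] open 0.996 axes [[0.045, 0.999, 0.001], [0.999, -0.045, -0.0], [-0.0, 0.001, -1.0]] q [-0.5 -0.5  1.9  0.   1.7 -0.5]
((574.6364135742188, 109.04991149902344), (138.3507537841797, 89.2022476196289), 85.84033203125)
```

View pics/end.png

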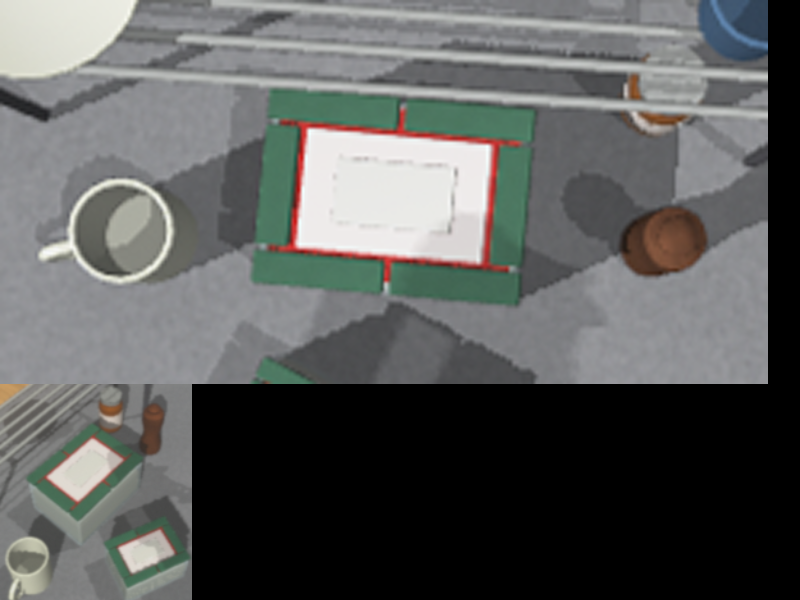

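The picture shows the tub still at its place (moved less than 1 mm), all six sections lying level, and mug, mill and jar standing. The hand is well clear, so I'll hand in.

```bash
python3 -c "
from plant import hand_in
print(hand_in())"
```

```text
the job is handed in; nothing more can be done
None
```

I pressed all six rim sections down to a felt stop at 32 to 45 N, with nothing disturbed and the hand clear, and handed in at about 16.5 s; the moves can't tilt the tool, so I did the rear two with one open finger of an upright gripper reaching under the wires instead of at a slant.

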